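Nip up the lathe chuck with the self-ejecting key

TASK

Take the orange T-handled chuck key out of its wooden stand and set it gently, without ramming it, onto the square socket on top of the lathe chuck, turned so that its square meshes, then slide it fully home against its ejector spring. Keeping it pressed home, turn it clockwise (seen from above) until the chuck comes up tight, and finish like that: still gripping the key, upright, pressed home and turned tight. Leave the paints, the can, the egg and the pot where they are.

Things in the scene. Friction and masses are not known exactly. Their poses are not given: they have to be found in the camera images.
- key: Chuck key, steel with orange T handle, 0.25 kg (varies by a third), upright in the stand, tip down. Origin: centre of the tip end; z up the shank, x along the T. Handle: flat-sided bar 100 (x) x 16 (y) x 24 mm high, 80 to 104 mm above the tip, middle at 92 mm. Below it a round hub 22 mm across to 70 mm, a 12 mm shank, and a dark sprung sleeve 24 mm across whose rim is 2 mm above the tip when free.
- key_tip (a point): Centre of the end of the key's square drive (the key's origin), axes as the key's. The drive is 12 mm square, its faces parallel to the key's x and y, 22 mm long, the lowest 2 mm tapered to 9 mm square.
- sleeve (a joint): How far the key's ejector sleeve is pushed up the shank, m: 0 free, 0.014 with the key fully home. Its rim bears on the pinion round the socket; its spring pushes the key out with about 4 N at first touch (2 mm in) and 9 N fully home, more than the key weighs, so a key let go rises out of mesh.
- socket (a point): Centre of the mouth of the square key socket in the flat top of a round bright pinion, in a brass ring on top of the chuck, 185.5 mm above the bench. z up; x, y parallel to the socket's sides; turns with the pinion. 13.2 mm square, 16 mm deep to a flat floor. The key's square meshes at every quarter turn, within about 6 degrees.
- pinion (a joint): Angle of the pinion (and its socket) in rad, growing as it turns clockwise seen from above: starts at 0 to 0.65, solid (chuck tight) at 1.25. Takes about 0.07 N m to turn and stays where left. The key's looseness in the socket, about 0.1 rad either way, is taken up before it turns.
- stand: Pale wooden block, fixed, 76 (x) x 124 (y) x 40 mm high, origin under its centre. The key stands in a round hole 27 mm across and 30 mm deep at y = -30 mm (its tip 10 mm above the bench). A steel drive centre, part of the block, sticks up 30 mm from the top at y = +36 mm.
- lathe: Grey wood lathe, fixed. Origin on the bench below the socket. Spindle along y, 140 mm up. Headstock 108 wide, 195 mm high, y +60 to +210 mm, handwheel to +236; motor behind (+x). Chuck 90 mm across, y -28 to +28; wooden blank to -135. Tool rest x = -77 mm, 142 mm high, y -170 to -20; tailstock y -205 to -305, 170 mm high, lever to 220 mm, handwheel to -330. Bed feet x within 75 mm.
- palette: White six-well paint palette, fixed, 90 x 130 x 14 mm, a thin brush lying across it (to 25 mm high, past its edges by 30 mm); origin under its centre.
- small_paint: Small blue paint bottle, 32 mm across, 85 mm high, origin under its centre. Leave alone.
- big_paint: White paint bottle with a red label, 58 mm across, 170 mm high, origin under its centre. Leave alone.
- spray_can: Black and silver spray can, 54 mm across, 190 mm high, origin under its centre. Leave alone.
- egg: Blue lacquered wooden egg, 50 mm across, 61 mm high, drying on a wooden ring 56 mm across and 18 mm high; origin at its lower end. Leave alone.
- red_pot: Small red lidded turned pot, 76 mm across, 74 mm high, origin under its centre. Leave alone.
There are look-alikes about, which are no part of the job. Of the things like the key, leave any that is blue, purple or turquoise; of the rest the larger one is meant.

How it is judged:
By the outcome, as a careful person would: the job done as asked, in the order asked, and still so for the second after the job is handed in, while the arm keeps its last pose, push and grip.
It also fails if it takes over 54 s, if anything falls off the work surface, if the arm or the gripper's body presses on something with over 40 N, if the wrist force passes 120 N, or if a joint passes its speed limit or range.

ROBOT

A 7-joint arm with a two-finger parallel gripper is mounted at the origin on the work surface. World frame = base frame: x ahead of the robot, y to its left, z up, the work surface at z = 0. Lengths are in mm, angles in rad, forces in N, time in s.
With the tool pointing down it reaches from about 400 to 850 mm from the base axis. Payload 4.5 kg.
Tool frame: the origin (TCP) lies at the very end of the fingers, on their centre line; the grasp point (between the pads) lies 19 mm behind it; z points along the fingers, y is the direction in which the jaws open and shut (so a half turn about z gives the same grasp; the last joint's range is limited). The gripper opens to 88 mm and grips with 3 to 60 N. Pads are 18 mm wide; open, the fingers measure 123 mm over their backs; the gripper's body (75 mm by 187 mm) begins 45 mm behind the grasp point.
Start: joints at [-1.098, 0.689, -0.195, 1.565, 0.157, 0.902, -0.215], TCP at [265.518, 565.823, 217.843] pointing down, gripper open.
Joint ranges: [-3.01, 3.01], [-0.46, 2.08], [-1.47, 1.51], [0.13, 2.56], [-1, 4.14], [0.04, 2.09], [-2.66, 2.66]. Speed limits (rad/s): [2.57, 2.57, 3.14, 3.14, 3.14, 3.14, 3.14].

INTERFACE

Orientations are given as a 3x3 rotation matrix whose columns are the frame's x, y, z axes.
In Python, from station import robot, read_camera, workorder gives the robot as it stands.
- The arm moves only by the tool play_rows, never from a script. Its arguments are lists of equal length, an entry for each row: "claw": the finger opening in cm, from 0 to 8.81; "dp": the shift along the tool's x, y, z in cm, a list of three; "twist": the turn about the tool's z in degrees. In form: {"claw": [claw, ...], "dp": [[dx, dy, dz], ...], "twist": [twist, ...]}. A call has exactly 10 rows; each row is the pose to reach, as a shift and turn from the pose measured when the call began, along the tool's axes at that moment; what a row does not reach only later rows make up. A row lasts 1/8 s, in which the tool goes at most 62.5 mm and 10.7 degrees, less where a joint would pass 70% of its speed; a pose out of reach is approached as far as the arm can. A call with a gripper value outside its range is refused whole. The fingers move at their own pace and stop on an object; "newtons" is the grip in N (left out, the last holds). Time passes only in rows, so rows that repeat a pose let the fingers close, or fill a call up. It gives the time, the measured TCP pose, the force and the opening at its end, in the units of the state.
- robot.get_obs(): the state, without advancing time (a new reading comes with each control period).
- read_camera(name): name is "scene" or "side" or "wrist"; returns a dict with "color" (400x640x3 uint8, red, green, blue), "camera_matrix" (3x3 intrinsics, pixels), "camera_from_world" (4x4, takes a point from world to camera coordinates). Camera axes: x right, y up, looking along -z (the intrinsics and any distortion apply to the point x, -y, -z); pixel columns grow to the right and rows downward; lengths in mm; the calibration is good to about 2 mm. A picture is of the moment at which its call begins. There is no depth.
- workorder.hand_in(): hands the job in, once; it reports no verdict.
The state is a dict: "time_s": time; "q": joint angles; "qd": joint speeds; "tau": joint torques, N m; "tcp_pos": TCP position; "eef_rot": TCP orientation; "contact_force": force on the tool from outside, world axes, zero at the start; "wrist_torque": the same for the moment, N m; "grip_width": opening from 0.0 (shut) to 1.0 (fully open).
Only numpy, scipy, OpenCV 4.12 (cv2) and the standard library are available. Lean on these libraries where they do the work, as an engineer would, in place of code of your own. Each camera call takes 0.05 s, during which the arm holds its last target. There are 200 camera calls.

## Working session

There is one attempt and no reset: what is moved stays moved. The work goes in short steps, Python scripts to look and compute and a tool call to move; the robot and the scene stay as the last step left them, time stands still between calls to the robot, and variables do not carry over. Pictures are saved under pics/ and viewed, about 8 in all and at most 12, crops included, and the job is handed in when it is done.

Besides the shell and the picture viewer there is one more tool, called after "Emit:" as name(argument=value, ...) on one line, values as JSON. play_rows: Moves the arm, as the interface text tells. Its arguments: {"type":"object","properties":{"claw":{"type":"array","items":{"type":"number"}},"dp":{"type":"array","items":{"type":"array","items":{"type":"number"}}},"twist":{"type":"array","items":{"type":"number"}},"newtons":{"type":"number"}},"required":["claw","dp","twist"]}

```bash
mkdir -p pics
cat > h.py <<'E'
import numpy as np, cv2
from station import robot, read_camera, workorder
def snap(n,f):
    c=read_camera(n); cv2.imwrite(f'pics/{f}.png',c['color'][:,:,::-1]); np.savez(f'pics/{f}.npz',**c); return c
def load(f): return dict(np.load(f'pics/{f}.npz'))
def ray(c,px):
    K=np.array(c['camera_matrix']);T=np.array(c['camera_from_world'])
    d=np.linalg.inv(K)@np.array([px[0],px[1],1.]); d=np.array([d[0],-d[1],-d[2]])
    R=T[:3,:3]; o=-R.T@T[:3,3]; d=R.T@d; return o,d/np.linalg.norm(d)
def onz(c,px,z):
    o,d=ray(c,px); return o+d*(z-o[2])/d[2]
def tri(*cp):
    A=np.zeros((3,3));b=np.zeros(3);L=[]
    for c,p in cp:
        o,d=ray(c,p);P=np.eye(3)-np.outer(d,d);A+=P;b+=P@o;L.append((o,P))
    x=np.linalg.solve(A,b); return x,[np.linalg.norm(P@(x-o)) for o,P in L]
def proj(c,X):
    K=np.array(c['camera_matrix']);T=np.array(c['camera_from_world'])
    p=T[:3,:3]@np.array(X)+T[:3,3]; p=K@np.array([p[0],-p[1],-p[2]]); return p[:2]/p[2]
E
python3 - <<'E'
from h import *
cs=[snap(n,n+'0') for n in('scene','side','wrist')]
for c in cs: print(c.keys(),c['camera_matrix'],c['camera_from_world'])
cv2.imwrite('pics/both0.png',np.vstack([c['color'][:,:,::-1] for c in cs[:2]])[:, :])
print(robot.get_obs())
E
```

```text
dict_keys(['color', 'camera_matrix', 'camera_from_world']) [[422.40762469   0.         320.70609419]
 [  0.         422.40762469 195.52523278]
 [  0.           0.           1.        ]] [[ 3.82582987e-02  9.99217324e-01  1.00519275e-02 -2.66164068e+01]
 [-7.11613274e-01  2.01816265e-02  7.02281461e-01  2.10179118e+02]
 [ 7.01528938e-01 -3.40211790e-02  7.11828426e-01 -1.76988543e+03]
 [ 0.00000000e+00  0.00000000e+00  0.00000000e+00  1.00000000e+00]]
dict_keys(['color', 'camera_matrix', 'camera_from_world']) [[430.28282449   0.         315.69094408]
 [  0.         430.28282449 202.10369995]
 [  0.           0.           1.        ]] [[-8.36532726e-01 -5.47911570e-01  2.43107793e-03  3.77915189e+02]
 [ 3.58541283e-01 -5.44042744e-01  7.58594517e-01 -2.55903529e+02]
 [-4.14320103e-01  6.35460781e-01  6.51558477e-01 -1.16162963e+03]
 [ 0.00000000e+00  0.00000000e+00  0.00000000e+00  1.00000000e+00]]
dict_keys(['color', 'camera_matrix', 'camera_from_world']) [[343.26948951   0.         318.62635013]
 [  0.         343.26948951 199.01684516]
 [  0.           0.           1.        ]] [[ 4
[... 394 characters left out ...]
'qd': array([ 1.53670559e-03, -2.75165052e-03,  3.19436243e-04, -4.03597648e-03,
        3.83193273e-04,  7.09292016e-05,  1.76201906e-03]), 'tau': array([-1.72044063e-03, -5.27859235e+01, -1.26841117e+00, -1.53585291e+01,
       -5.24540653e-02,  3.95829877e-03,  1.08636409e-04]), 'tcp_pos': array([265.36952047, 565.32082214, 217.18835898]), 'eef_rot': array([[-9.05278194e-01,  4.24818962e-01, -4.90792115e-04],
       [ 4.24819230e-01,  9.05277247e-01, -1.31440149e-03],
       [-1.14079742e-04, -1.39839693e-03, -9.99999016e-01]]), 'contact_force': array([-0.30048065, -1.54003498,  0.59811852]), 'wrist_torque': array([-0.00024131, -0.0027935 ,  0.03469631]), 'grip_width': 0.9979989155008039}
```

View pics/scene0.png

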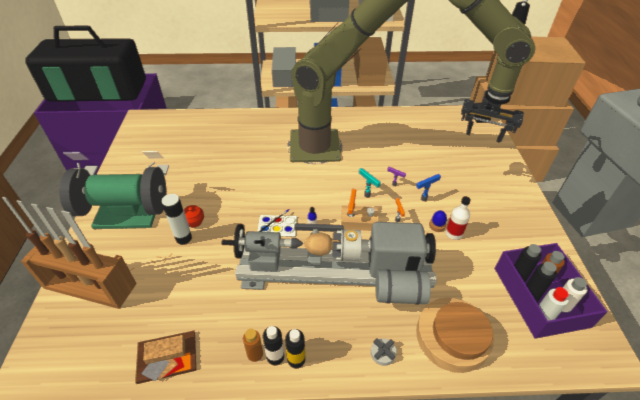

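View pics/side0.png

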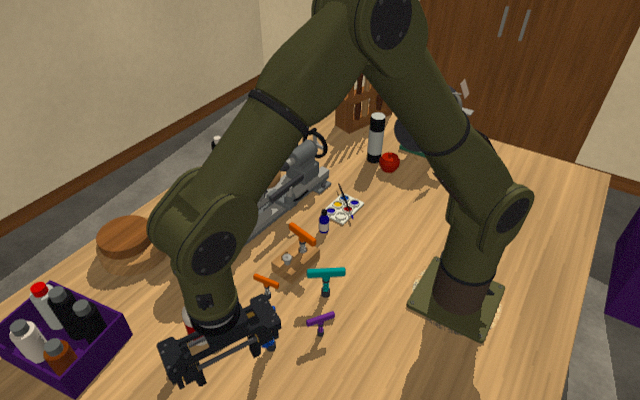

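The scene view shows two orange T-keys: a larger one in the wooden stand (scene 351,202; side 302,234) and a smaller one (scene 400,208; side 266,281). The others are turquoise (370,182), purple (397,175) and blue (429,186). The socket is in the brass ring near scene (351,235). I choose the orange key at (351,202) and will check it close up.

```bash
cat > m.py <<'E'
from h import *
for f in('scene0','side0'):
    c=load(f); hsv=cv2.cvtColor(c['color'],cv2.COLOR_RGB2HSV)
    m=cv2.inRange(hsv,(5,190,150),(17,255,255))
    n,l,s,ce=cv2.connectedComponentsWithStats(m)
    for i in range(1,n):
        if s[i,4]>25:
            p=np.argwhere(l==i)[:,::-1].astype(np.float32)
            print(f,s[i],ce[i].round(1),[x for x in cv2.minAreaRect(p)])
a=load('scene0')['color'][180:260,290:450]; b=load('side0')['color'][200:300,230:390]
cv2.imwrite('pics/crop1.png',np.vstack([cv2.resize(a,None,fx=5,fy=5,interpolation=3)[:290],cv2.resize(b,None,fx=5,fy=5,interpolation=3)[:310]])[:,:,::-1])
E
python3 m.py
```

```text
scene0 [348 189   8  25 106] [351.7 201.6] [(351.9864807128906, 201.0811004638672), (5.260767459869385, 24.49544906616211), 9.462322235107422]
scene0 [396 198   9  18  70] [399.6 207. ] [(399.1834411621094, 206.84022521972656), (18.0, 4.61538553237915), 67.38013458251953]
scene0 [185 207  15  17 156] [192.2 214.4] [(192.0, 215.0), (16.0, 14.0), 90.0]
scene0 [244 332  15  14  68] [250.9 340.5] [(251.50001525878906, 339.0), (10.435514450073242, 15.495158195495605), 71.56504821777344]
scene0 [173 353  18  20 161] [185.  362.8] [(181.5, 362.5), (19.0, 17.0), 90.0]
side0 [382 153  11   8  30] [386.7 157.3] [(386.9179992675781, 157.59835815429688), (10.883134841918945, 4.609327793121338), 39.80556869506836]
side0 [289 222  27  20 121] [302.2 231.5] [(302.345947265625, 231.5243377685547), (30.43788719177246, 3.970158576965332), 36.02737808227539]
side0 [254 274  25  11  84] [266.1 279.1] [(265.82757568359375, 278.9310302734375), (25.62595558166504, 3.3425159454345703), 21.801406860351562]
```

View pics/crop1.png

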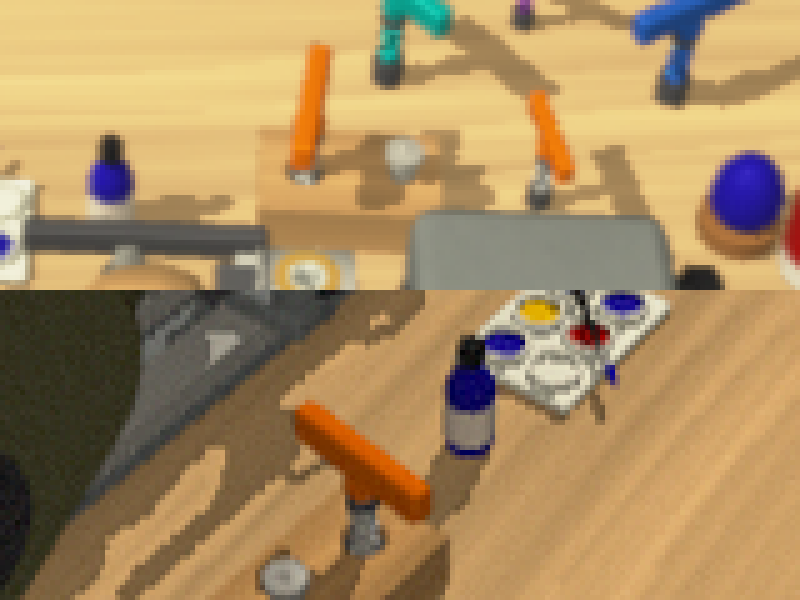

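The crop confirms the choice. The big orange key at scene (352,201) stands in the block beside the steel centre, and the small one at (399,207) stands alone on the bench. The ring and socket are at scene ≈(351.5,234.5).

```bash
cat > m2.py <<'E'
from h import *
a=load('scene0');b=load('side0')
X,r=tri((a,(351.7,201.6)),(b,(302.2,231.5))); print('key handle',X.round(1),np.round(r,1))
# ends of the bar
for f,c in(('scene0',a),('side0',b)):
    hsv=cv2.cvtColor(c['color'],cv2.COLOR_RGB2HSV); m=cv2.inRange(hsv,(5,190,80),(17,255,255))
    n,l,s,ce=cv2.connectedComponentsWithStats(m)
    i=min(range(1,n),key=lambda i:np.hypot(*(ce[i]-((352,201) if f=='scene0' else (302,232)))))
    p=np.argwhere(l==i)[:,::-1].astype(float); d=p-p.mean(0); u=np.linalg.svd(d,full_matrices=False)[2][0]; t=d@u
    print(f,s[i],'pix ends',(p.mean(0)+u*t.min()).round(1),(p.mean(0)+u*t.max()).round(1), 'at z of mean',onz(c,p.mean(0)+u*t.min(),X[2]).round(0),onz(c,p.mean(0)+u*t.max(),X[2]).round(0))
S=onz(a,(351.5,234.5),185.5);print('socket approx',S.round(1))
for X0 in ((S),): pass
print('centre steel',onz(a,(371,211),65).round(1), tri((a,(371,211)),(b,(287,257)))[0].round(1))
w=load('wrist0'); T=w['camera_from_world'];o=-T[:3,:3].T@T[:3,3]
ob=robot.get_obs(); R=ob['eef_rot']; print('cam in tool',(R.T@(o-ob['tcp_pos'])).round(1),'axes',(R.T@T[:3,:3].T).round(2))
E
python3 m2.py
```

```text
key handle [427.6 110.  104.2] [2.5 2.5]
scene0 [348 189   8  25 106] pix ends [353.9 189. ] [349.6 213.1] at z of mean [370. 125. 104.] [481. 100. 104.]
side0 [289 222  27  25 269] pix ends [289. 224.] [314.8 244.3] at z of mean [475. 103. 104.] [370. 129. 104.]
socket approx [635.8  87.6 185.5]
centre steel [437.8 178.7  65. ] [431.8 178.3  60.1]
cam in tool [  78.3   -0.  -167.3] axes [[-0.    0.95  0.3 ]
 [ 1.    0.   -0.  ]
 [-0.    0.3  -0.95]]
```

```bash
cat > go.py <<'E'
import sys; from h import *
# usage go.py x y z yaw_deg(of tool x)
def go(x,y,z,yaw):
    ob=robot.get_obs(); R=ob['eef_rot']; d=R.T@(np.array([x,y,z])-ob['tcp_pos'])/10
    cy=np.degrees(np.arctan2(R[1,0],R[0,0])); tw=-((yaw-cy+180)%360-180)
    print('t',round(ob['time_s'],2),'tcp',ob['tcp_pos'].round(1),'yaw',round(cy,1),'-> dp cm',d.round(2),'twist',round(tw,1),'down',R[:,2].round(4),'F',ob['contact_force'].round(1),'q',ob['q'].round(2),'w',round(ob['grip_width']*88.1,1))
if __name__=='__main__': go(*map(float,sys.argv[1:]))
E
python3 go.py 450 125 320 167
```

```text
t 0.15 tcp [265.4 565.3 217.2] yaw 154.9 -> dp cm [-35.42 -32.03 -10.23] twist -12.1 down [-5.0e-04 -1.3e-03 -1.0e+00] F [-0.3 -1.5  0.6] q [-1.1   0.69 -0.19  1.57  0.16  0.9  -0.22] w 87.9
```

Emit:
play_rows(claw=[8.8, 8.8, 8.8, 8.8, 8.8, 8.8, 8.8, 8.8, 8.8, 8.8], dp=[[-2, -2, -3], [-6, -5, -6], [-10, -9, -9], [-15, -13, -10.2], [-20, -18, -10.2], [-25, -22.5, -10.2], [-30, -27, -10.2], [-35.4, -32, -10.2], [-35.4, -32, -10.2], [-35.4, -32, -10.2]], twist=[0, -2, -4, -6, -8, -10, -12, -12, -12, -12], newtons=40)

```text
time_s: 1.4
tcp_pos: [450.6, 122.4, 319.4]
eef_rot: [[-0.972, 0.233, -0.001], [0.233, 0.972, -0.003], [0.0, -0.003, -1.0]]
contact_force: [-0.1, 0.9, 0.7]
grip_width: 0.998
```

Run:
```python
from h import *
snap('wrist','w1'); import go; go.go(425,114,200,167)
```

```text
t 1.45 tcp [450.  124.8 319.5] yaw 166.7 -> dp cm [ 2.17 -1.6  11.96] twist -0.3 down [-9.0e-04 -1.2e-03 -1.0e+00] F [ 0.1  0.7 -1. ] q [-0.2   0.35 -0.24  1.87  0.11  0.93  0.85] w 88.0
```

View pics/w1.png

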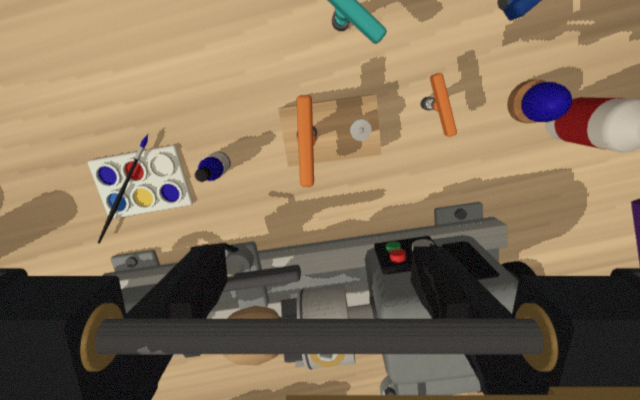

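The wrist view shows the key at (305,140), the steel centre at (361,130) and the socket ring at about (328,355), partly hidden by the gripper rod. I'll move to see the socket properly.

Emit:
play_rows(claw=[8.8, 8.8, 8.8, 8.8, 8.8, 8.8, 8.8, 8.8, 8.8, 8.8], dp=[[-3, 0.1, -0.5], [-7, 0.2, -1.5], [-11, 0.4, -2], [-14, 0.5, -2], [-15.3, 0.5, -2], [-15.3, 0.5, -2], [-15.3, 0.5, -2], [-15.3, 0.5, -2], [-15.3, 0.5, -2], [-15.3, 0.5, -2]], twist=[0, 0, 0, 0, 0, 0, 0, 0, 0, 0])

```text
time_s: 2.7
tcp_pos: [599.8, 94.6, 339.6]
eef_rot: [[-0.973, 0.23, -0.001], [0.23, 0.973, -0.001], [0.001, -0.001, -1.0]]
contact_force: [-0.1, 0.3, -0.0]
grip_width: 0.999
```

Run:
```python
from h import *
c=snap('wrist','w2'); import go; go.go(425,114,200,167)
a=snap('scene','scene2')
p=proj(c,(636,88,185.5)); print(p); q=p.astype(int)
cr=c['color'][max(0,q[1]-60):q[1]+60,q[0]-80:q[0]+80]; print(q-[80,60])
cv2.imwrite('pics/w2c.png',cv2.resize(cr,None,fx=5,fy=5,interpolation=2)[:,:,::-1])
```

```text
t 2.75 tcp [599.9  94.5 339.5] yaw 166.7 -> dp cm [17.46 -2.1  13.97] twist -0.3 down [-9.0e-04 -1.1e-03 -1.0e+00] F [ 0.4 -0.   1.1] q [-0.11  0.55 -0.21  1.44  0.12  1.16  1.  ] w 88.0
[320.38821959 211.75380886]
[240 151]
```

View pics/w2c.png

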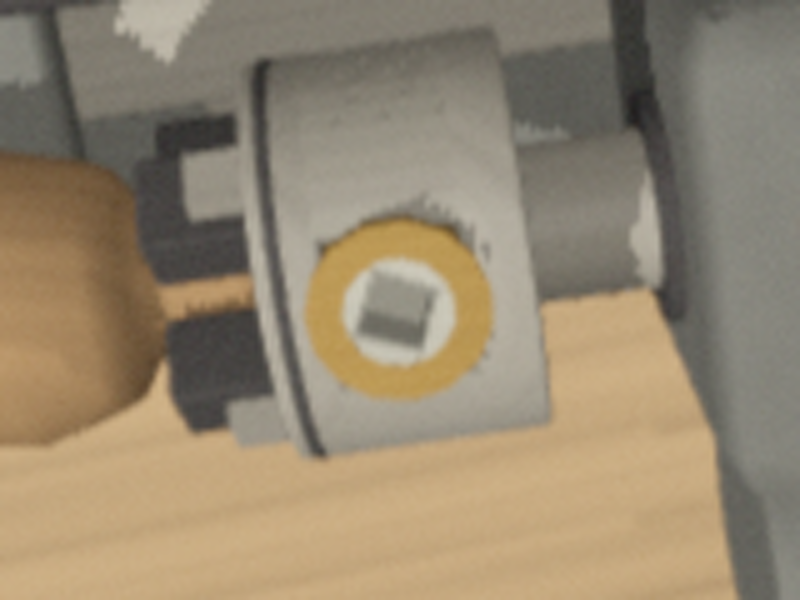

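The socket shows clearly: brass ring around crop (400,309), with a square whose corners are about (375,268), (438,285), (418,350) and (357,333). Now to measure it precisely, together with the key.

```bash
cat > m3.py <<'E'
from h import *
def comp(m,near):
    n,l,s,ce=cv2.connectedComponentsWithStats(m)
    i=min([i for i in range(1,n) if s[i,4]>15],key=lambda i:np.hypot(*(ce[i]-near))); return (l==i).astype(np.uint8)
def hsv(c): return cv2.cvtColor(c['color'],cv2.COLOR_RGB2HSV)
def ring(c,near):
    m=comp(cv2.inRange(hsv(c),(15,110,120),(25,255,255)),near)
    k=cv2.findContours(m,0,cv2.CHAIN_APPROX_NONE)[0][0]; return cv2.fitEllipse(cv2.convexHull(k))
w2=load('w2');s0=load('scene0');w1=load('w1')
er=ring(w2,(320,212)); es=ring(s0,(351.5,234.5)); print(er,es)
X,r=tri((w2,er[0]),(s0,es[0])); print('ring tri',X.round(1),np.round(r,1),'w2 on 185.5',onz(w2,er[0],185.5).round(1),'scene',onz(s0,es[0],185.5).round(1))
# square: upsampled dark inside the white disc
x0,y0=240,151; g=cv2.cvtColor(w2['color'],cv2.COLOR_RGB2GRAY)[y0:y0+120,x0:x0+160]
G=cv2.resize(g,None,fx=8,fy=8,interpolation=2)
disc=np.zeros_like(G); ce=(np.array(er[0])-[x0,y0]+.5)*8
cv2.circle(disc,tuple(ce.astype(int)),int(10.0*8),255,-1)
m=cv2.inRange(G,0,int((float(G[disc>0].max())+130)/2-0)); m&=disc
n,l,s,cc=cv2.connectedComponentsWithStats(m); i=min([i for i in range(1,n) if s[i,4]>1000],key=lambda i:np.hypot(*(cc[i]-ce)))
k=max(cv2.findContours((l==i).astype(np.uint8),0,2)[0],key=cv2.contourArea)
b=cv2.boxPoints(cv2.minAreaRect(k))/8-.5+[x0,y0]
W=np.array([onz(w2,p,185.5) for p in b]); print('px',b.round(1),'side',[np.linalg.norm(W[j]-W[j-1]).round(1) for j in range(4)],'centre',W.mean(0).round(1))
print('edge angles mod 90',[np.degrees(np.arctan2(*(W[j]-W[j-1])[1::-1])).round(1)%90 for j in range(4)])
# key in w1, w2
for f,near in(('w1',(305,140)),):
    c=load(f); m=comp(cv2.inRange(hsv(c),(5,190,120),(17,255,255)),near)
    rr=cv2.minAreaRect(np.argwhere(m)[:,::-1].astype(np.float32)); b=cv2.boxPoints(rr); print(f,rr)
    W=np.array([onz(c,p,114) for p in b]); print(W.round(1),W.mean(0).round(1),[np.degrees(np.arctan2(*(W[j]-W[j-1])[1::-1])).round(1) for j in range(4)])
    s=comp(cv2.inRange(hsv(load('side0')),(5,190,80),(17,255,255)),(302,233)); ps=cv2.minAreaRect(np.argwhere(s)[:,::-1].astype(np.float32))[0]
    print('tri',tri((c,rr[0]),(load('side0'),ps),(s0,(351.9,201.3))))
st=onz(w1,(361,130),70);print('steel tip',st.round(1),tri((w1,(361,130)),(s0,(371,210)))[0].round(1))
E
python3 m3.py
```

```text
((319.2465515136719, 212.20762634277344), (35.74009323120117, 36.784934997558594), 99.33625030517578) ((385.55755615234375, 241.1300048828125), (390.7806701660156, 853.3824462890625), 82.24059295654297)
ring tri [649.7 133.6 185.1] [48.7 48.7] w2 on 185.5 [636.2  86.8 185.5] scene [662.5 180.6 185.5]
px [[310.2 217.7]
 [313.6 204.5]
 [327.3 208.1]
 [323.9 221.2]] side [np.float64(14.3), np.float64(14.3), np.float64(14.1), np.float64(14.3)] centre [636.8  86.1 185.5]
edge angles mod 90 [np.float64(61.3), np.float64(62.69999999999999), np.float64(61.5), np.float64(63.4)]
w1 ((310.8705139160156, 139.96983337402344), (88.05306243896484, 6.386266231536865), 89.0759506225586)
[[377.1 127.4 114. ]
 [378.6 133.9 114. ]
 [471.  112.9 114. ]
 [469.4 105.9 114. ]] [424. 120. 114.] [np.float64(166.9), np.float64(77.4), np.float64(-12.8), np.float64(-102.5)]
tri (array([423.87789053, 116.42136755,  99.20124325]), [np.float64(3.1903950487213932), np.float64(0.27523592730447016), np.float64(3.106631129658022)])
steel tip [430.3 179.2  70. ] [431.3 179.8  62.8]
```

Emit:
play_rows(claw=[8.8, 8.8, 8.8, 8.8, 8.8, 8.8, 8.8, 8.8, 8.8, 8.8], dp=[[4, -0.4, 0], [9, -0.9, 0], [14, -1.4, 2], [17, -1.8, 6], [17.6, -1.8, 11], [17.6, -1.8, 15], [17.6, -1.8, 16], [17.6, -1.8, 16], [17.6, -1.8, 16], [17.6, -1.8, 16]], twist=[0, 0, 0, 0, 0, 0, 0, 0, 0, 0])

```text
time_s: 4.05
tcp_pos: [425.3, 117.4, 180.7]
eef_rot: [[-0.973, 0.23, 0.002], [0.23, 0.973, -0.0], [-0.002, 0.0, -1.0]]
contact_force: [-0.5, 0.8, 0.2]
grip_width: 0.997
```

```bash
cat > m4.py <<'E'
from h import *
import m3
from go import go
def bar(f,near,z=None):
    c=load(f); m=m3.comp(cv2.inRange(m3.hsv(c),(3,150,100),(20,255,255)),near)
    v=m3.hsv(c)[:,:,2]; rr=cv2.minAreaRect(np.argwhere(m)[:,::-1].astype(np.float32))
    b=cv2.boxPoints(rr); print(f,rr,'V pct',np.percentile(v[m>0],[5,25,50,75,95]))
    W=np.array([onz(c,p,114) for p in b]); print(' sides',[np.linalg.norm(W[j]-W[j-1]).round(1) for j in range(4)],'c@114',W.mean(0).round(1),[np.degrees(np.arctan2(*(W[j]-W[j-1])[1::-1])).round(1) for j in range(4)])
    return c,rr[0]
E
python3 - <<'E' | tail -n 12
from m4 import *
c=snap('wrist','w3'); go(424,117,180,167)
p=proj(c,(424,117,114)); print(p)
A=bar('w3',p); B=bar('w1',(305,140)); print(tri(A,B))
print('socket',tri((load('w2'),(319.0,212.5)),(load('scene0'),(351.5,234.5))))
E
```

```text
[471.  112.9 114. ]
 [469.4 105.9 114. ]] [424. 120. 114.] [np.float64(166.9), np.float64(77.4), np.float64(-12.8), np.float64(-102.5)]
tri (array([423.87789053, 116.42136755,  99.20124325]), [np.float64(3.1903950487213932), np.float64(0.27523592730447016), np.float64(3.106631129658022)])
steel tip [430.3 179.2  70. ] [431.3 179.8  62.8]
t 4.1 tcp [425.1 117.4 180.5] yaw 166.7 -> dp cm [ 0.1  -0.06  0.05] twist -0.3 down [ 1.1e-03 -4.0e-04 -1.0e+00] F [ 0.5 -0.6  0.4] q [-0.25  0.53 -0.19  2.14  0.2   0.49  0.74] w 88.0
[317.21191586 202.90401552]
w3 ((312.5, 197.5), (133.0, 27.0), 90.0) V pct [118. 166. 185. 189. 193.]
 sides [np.float64(100.0), np.float64(18.2), np.float64(100.0), np.float64(20.6)] c@114 [422.3 113.9 114. ] [np.float64(165.7), np.float64(76.7), np.float64(-12.9), np.float64(-103.3)]
w1 ((306.0, 140.5), (91.0, 18.0), 90.0) V pct [131. 184. 200. 205. 209.]
 sides [np.float64(98.1), np.float64(18.7), np.float64(98.1), np.float64(20.3)] c@114 [423.4 114.7 114. ] [np.float64(165.4), np.float64(76.5), np.float64(-13.7), np.float64(-103.5)]
(array([423.10165238, 113.91661045, 101.39264134]), [np.float64(0.377312475102015), np.float64(0.37731247510204663)])
socket (array([636.29335012,  87.01778703, 186.1955358 ]), [np.float64(0.4924779785129175), np.float64(0.4924779785129096)])
```

View pics/w3.png

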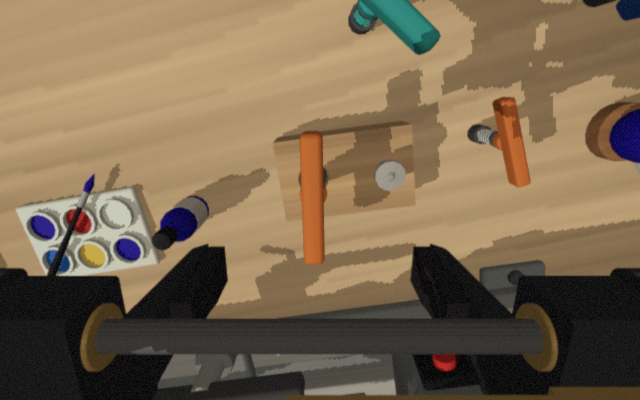

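The key bar is at (312,197) between the fingers, near parallel to tool x. Its triangulated centre is (423.1,113.9,101.4), against 102 expected. The socket is at (636.3,87.0,186.2), against 185.5 expected. Next is to descend and grip.

Emit:
play_rows(claw=[7, 6, 6, 6, 6, 6, 6, 6, 1, 1], dp=[[0.1, -0.4, 1], [0.1, -0.4, 3], [0.1, -0.4, 5], [0.1, -0.4, 7], [0.1, -0.4, 8.5], [0.1, -0.4, 9.3], [0.1, -0.4, 9.7], [0.1, -0.4, 9.7], [0.1, -0.4, 9.7], [0.1, -0.4, 9.7]], twist=[-1.5, -1.5, -1.5, -1.5, -1.5, -1.5, -1.5, -1.5, -1.5, -1.5], newtons=45)

```text
time_s: 5.35
tcp_pos: [423.6, 113.8, 83.9]
eef_rot: [[-0.979, 0.204, 0.002], [0.204, 0.979, -0.0], [-0.002, 0.0, -1.0]]
contact_force: [0.4, 0.1, -0.5]
grip_width: 0.477
```

Emit:
play_rows(claw=[1, 1, 1, 1, 1, 1, 1, 1, 1, 1], dp=[[0, 0, 0], [0, 0, 0], [0, 0, 0], [0, 0, 0], [0, 0, 0], [0, 0, 0], [0, 0, 0], [0, 0, 0], [0, 0, 0], [0, 0, 0]], twist=[0, 0, 0, 0, 0, 0, 0, 0, 0, 0], newtons=45)

```text
time_s: 6.6
tcp_pos: [423.6, 113.7, 83.9]
eef_rot: [[-0.979, 0.204, 0.002], [0.204, 0.979, -0.0], [-0.002, 0.0, -1.0]]
contact_force: [-1.2, -1.3, 3.0]
grip_width: 0.171
```

```bash
python3 - <<'E' | tail -n 1
from m4 import *
snap('wrist','w4'); go(424,114,180,168)
E
```

```text
t 6.65 tcp [423.6 113.8  83.9] yaw 168.2 -> dp cm [-0.06  0.03 -9.61] twist 0.2 down [ 2.e-03 -1.e-04 -1.e+00] F [-0.1  0.5  3.3] q [-0.32  0.72 -0.08  2.23  0.29  0.2   0.7 ] w 15.5
```

Emit:
play_rows(claw=[1, 1, 1, 1, 1, 1, 1, 1, 1, 1], dp=[[0, 0, -1], [0, 0, -3], [0, 0, -6], [0, 0, -9], [0, 0, -12], [0, 0, -15], [0, 0, -18], [0, 0, -20.5], [0, 0, -21.6], [0, 0, -21.6]], twist=[0, 0, 0, 0, 0, 0, 0, 0, 0, 0])

```text
time_s: 7.9
tcp_pos: [422.9, 113.6, 300.0]
eef_rot: [[-0.979, 0.205, 0.002], [0.205, 0.979, -0.0], [-0.002, 0.0, -1.0]]
contact_force: [-0.4, 0.4, -4.0]
grip_width: 0.176
```

```bash
python3 - <<'E' | tail -n 5
from m4 import *
c=snap('wrist','w5'); s=snap('side','side5'); a=snap('scene','scene5'); go(636.3,87,300,152.3)
cv2.imwrite('pics/v5.png',np.vstack([c['color'][100:400,:],s['color'][60:360]])[:,:,::-1])
E
```

```text
[471.  112.9 114. ]
 [469.4 105.9 114. ]] [424. 120. 114.] [np.float64(166.9), np.float64(77.4), np.float64(-12.8), np.float64(-102.5)]
tri (array([423.87789053, 116.42136755,  99.20124325]), [np.float64(3.1903950487213932), np.float64(0.27523592730447016), np.float64(3.106631129658022)])
steel tip [430.3 179.2  70. ] [431.3 179.8  62.8]
t 8.05 tcp [422.4 113.4 298.9] yaw 168.2 -> dp cm [-21.48   1.79  -0.11] twist 15.9 down [-3.e-04 -1.e-03 -1.e+00] F [-0.1 -0.  -3. ] q [-0.17  0.34 -0.28  1.98  0.12  0.84  0.85] w 15.5
```

View pics/v5.png

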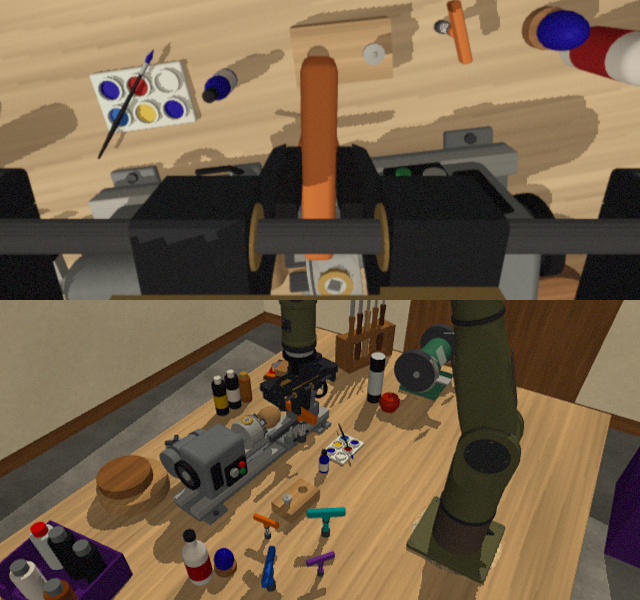

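The key is held straight and clear of the stand (bar at wrist column 319), and the load reads about 3 N, as expected for its weight. Now to carry it over the socket and turn it to mesh.

Emit:
play_rows(claw=[1, 1, 1, 1, 1, 1, 1, 1, 1, 1], dp=[[-1.5, 0.1, 0], [-4.5, 0.4, 0], [-8, 0.7, 0], [-11.5, 1, 0], [-15, 1.3, 0], [-18, 1.5, 0], [-20, 1.7, 0], [-21.2, 1.8, 0.4], [-21.5, 1.8, 0.9], [-21.5, 1.8, 0.9]], twist=[0, 2, 4, 6, 8, 10, 12, 14, 16, 16])

```text
time_s: 9.3
tcp_pos: [635.5, 87.1, 288.8]
eef_rot: [[-0.885, 0.466, -0.003], [0.466, 0.885, -0.001], [0.002, -0.003, -1.0]]
contact_force: [0.7, 0.5, -2.7]
grip_width: 0.173
```

```bash
python3 - <<'E' | tail -n 2
from m4 import *
s=snap('side','side6'); a=snap('scene','scene6'); go(636.7,86.7,290,152.2)
o=[]
for c in(s,a):
    q=proj(c,(636,87,200)).astype(int); print(q,end=' ')
    o.append(cv2.resize(c['color'][q[1]-40:q[1]+35,q[0]-40:q[0]+40],None,fx=5,fy=5,interpolation=2))
cv2.imwrite('pics/v6.png',np.hstack(o)[:,:,::-1])
E
```

```text
t 9.4 tcp [635.7  87.3 289.8] yaw 152.3 -> dp cm [-0.11 -0.01 -0.02] twist 0.1 down [-0.0012 -0.001  -1.    ] F [ 0.3  0.4 -3.4] q [-0.12  0.64 -0.16  1.42  0.11  1.09  0.79] w 15.0
[245 175] [351 231]
```

View pics/v6.png

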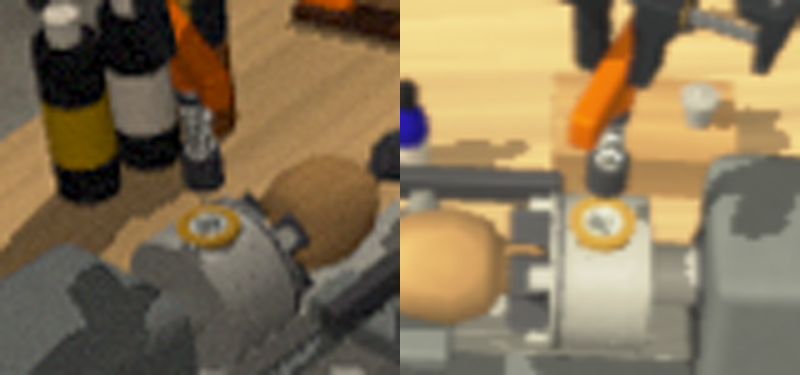

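Both views show the key upright just above the ring: side view sleeve rim at about crop (203,182) against ring (209,226), scene view (608,185) against (603,223). A quick consistency check of the offset comes first.

Run:
```python
from h import *
s=load('side6');a=load('scene6')
def P(q,x,y): return ((q[0]-40)+(x+.5)/5-.5,(q[1]-40)+(y+.5)/5-.5)
qs,qa=(245,175),(351,231)
print('rim tri',tri((s,P(qs,203,180)),(a,P(qa,606,183)[0:2] if 0 else P(qa,606-400,183))))
print('ring tri',tri((s,P(qs,209.5,227)),(a,P(qa,603-400,223))))
# ellipse fits
for n,c,q in(('s',s,qs),('a',a,qa)):
    cr=cv2.resize(c['color'][q[1]-40:q[1]+35,q[0]-40:q[0]+40],None,fx=5,fy=5,interpolation=2)
    h=cv2.cvtColor(cr,cv2.COLOR_RGB2HSV); m=cv2.inRange(h,(14,120,110),(26,255,255))
    N,l,S,ce=cv2.connectedComponentsWithStats(m); t=np.array([207,226])
    i=min([i for i in range(1,N) if S[i,4]>150],key=lambda i:np.hypot(*(ce[i]-t)))
    k=max(cv2.findContours((l==i).astype(np.uint8),0,1)[0],key=cv2.contourArea); e=cv2.fitEllipse(cv2.convexHull(k)); print(n,'ring ellipse',np.round(e[0],1),np.round(e[1],1)); 
    d=cv2.inRange(cv2.cvtColor(cr,cv2.COLOR_RGB2GRAY),0,75)
    for y in range(150,195,6): 
        x=np.where(d[y,170:240])[0]+170; print(y,(x.min(),x.max(),x.mean().round(1)) if len(x) else None,end='; ')
    print()
print('expected rim px in crop',[((proj(c,(635.7,87.3,218))-np.array(q)+40)*5).round(0) for c,q in((s,qs),(a,qa))],'ring',[((proj(c,(636.5,86.7,185.5))-np.array(q)+40)*5).round(0) for c,q in((s,qs),(a,qa))])
```

```text
rim tri (array([636.06936567,  86.57644861, 217.48312296]), [np.float64(0.1874136196057087), np.float64(0.18741361960578565)])
ring tri (array([636.29842634,  86.61105607, 183.24374775]), [np.float64(0.2733349140018358), np.float64(0.27333491400163806)])
s ring ellipse [173. 232.] [ 69.7 140.5]
150 (np.int64(170), np.int64(218), np.float64(188.0)); 156 (np.int64(170), np.int64(220), np.float64(193.5)); 162 (np.int64(170), np.int64(222), np.float64(196.0)); 168 (np.int64(170), np.int64(222), np.float64(198.5)); 174 (np.int64(179), np.int64(223), np.float64(201.0)); 180 (np.int64(180), np.int64(224), np.float64(202.0)); 186 (np.int64(180), np.int64(220), np.float64(200.0)); 192 (np.int64(172), np.int64(205), np.float64(188.5)); 
a ring ellipse [202.3 222.1] [56.  64.9]
150 None; 156 None; 162 None; 168 None; 174 (np.int64(216), np.int64(224), np.float64(220.0)); 180 (np.int64(201), np.int64(223), np.float64(212.0)); 186 (np.int64(200), np.int64(223), np.float64(211.5)); 192 (np.int64(203), np.int64(217), np.float64(210.0)); 
expected rim px in crop [array([201., 178.]), array([206., 180.])] ring [array([206., 222.]), array([201., 218.])]
```

The key rim triangulates to (636.1,86.6) and the ring to (636.3,86.6) in the same cameras, so they are aligned within 1 mm. I'll descend gently to first contact.

Emit:
play_rows(claw=[1, 1, 1, 1, 1, 1, 1, 1, 1, 1], dp=[[-0.05, 0, 0.5], [-0.05, 0, 1.2], [-0.05, 0, 1.9], [-0.05, 0, 2.4], [-0.05, 0, 2.7], [-0.05, 0, 2.9], [-0.05, 0, 3.0], [-0.05, 0, 3.1], [-0.05, 0, 3.2], [-0.05, 0, 3.2]], twist=[0, 0, 0, 0, 0, 0, 0, 0, 0, 0])

```text
time_s: 10.65
tcp_pos: [636.2, 87.0, 257.8]
eef_rot: [[-0.885, 0.466, -0.001], [0.466, 0.885, -0.001], [0.001, -0.001, -1.0]]
contact_force: [-0.7, 0.3, -3.2]
grip_width: 0.175
```

Run:
```python
from h import *
from go import go
go(636.4,87,258,152.2); print(robot.get_obs()['wrist_torque'])
```

```text
t 10.65 tcp [636.2  87.  257.8] yaw 152.3 -> dp cm [-0.02  0.01 -0.02] twist 0.1 down [-0.0012 -0.001  -1.    ] F [-0.7  0.3 -3.2] q [-0.12  0.67 -0.16  1.46  0.11  1.02  0.78] w 15.4
[-0.03001704 -0.0041484   0.00369524]
```

Emit:
play_rows(claw=[1, 1, 1, 1, 1, 1, 1, 1, 1, 1], dp=[[0, 0, 0.05], [0, 0, 0.1], [0, 0, 0.15], [0, 0, 0.2], [0, 0, 0.25], [0, 0, 0.3], [0, 0, 0.35], [0, 0, 0.4], [0, 0, 0.4], [0, 0, 0.4]], twist=[0, 0, 0, 0, 0, 0, 0, 0, 0, 0])

```text
time_s: 11.9
tcp_pos: [636.4, 87.1, 254.0]
eef_rot: [[-0.885, 0.466, -0.001], [0.466, 0.885, -0.001], [0.0, -0.001, -1.0]]
contact_force: [-1.5, -0.6, 4.7]
grip_width: 0.173
```

Emit:
play_rows(claw=[1, 1, 1, 1, 1, 1, 1, 1, 1, 1], dp=[[0, 0, 0.05], [0, 0, 0.1], [0, 0, 0.15], [0, 0, 0.2], [0, 0, 0.25], [0, 0, 0.3], [0, 0, 0.35], [0, 0, 0.4], [0, 0, 0.4], [0, 0, 0.4]], twist=[0, 0, 0, 0, 0, 0, 0, 0, 0, 0])

```text
time_s: 13.15
tcp_pos: [636.5, 87.1, 250.2]
eef_rot: [[-0.885, 0.466, -0.0], [0.466, 0.885, -0.001], [-0.0, -0.001, -1.0]]
contact_force: [-0.7, -0.4, 5.9]
grip_width: 0.176
```

Run:
```python
from h import *
from go import go
s=snap('side','side7'); a=snap('scene','scene7'); go(636.4,87,244,152.2); print(robot.get_obs()['wrist_torque'])
o=[]
for c in(s,a):
    q=proj(c,(636,87,210)).astype(int); o.append(cv2.resize(c['color'][q[1]-40:q[1]+35,q[0]-40:q[0]+40],None,fx=5,fy=5,interpolation=2))
cv2.imwrite('pics/v7.png',np.hstack(o)[:,:,::-1])
```

```text
t 13.25 tcp [636.5  87.1 250.2] yaw 152.3 -> dp cm [ 0.   -0.01  0.62] twist 0.1 down [-4.e-04 -9.e-04 -1.e+00] F [-1.1 -1.3  6. ] q [-0.12  0.68 -0.16  1.47  0.12  1.    0.78] w 15.5
[-0.19065615  0.25577936 -0.00553173]
```

View pics/v7.png

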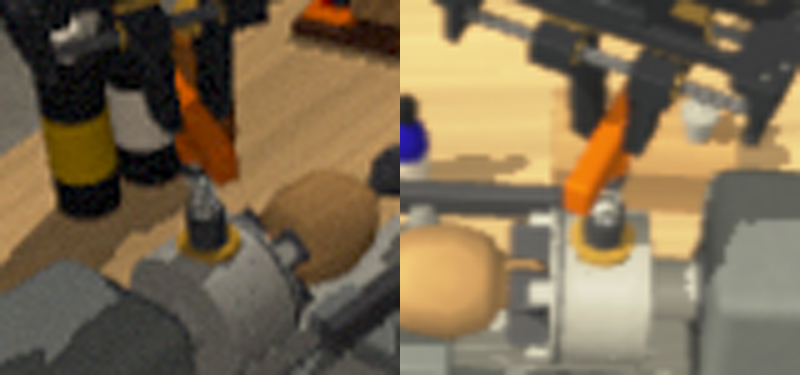

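The sleeve now sits on the ring in both views (side crop 207,245; scene crop 603,245). The force rises at the spring's rate, which fits the square having entered. I'll continue to home.

Emit:
play_rows(claw=[1, 1, 1, 1, 1, 1, 1, 1, 1, 1], dp=[[0, 0, 0.08], [0, 0, 0.16], [0, 0, 0.24], [0, 0, 0.32], [0, 0, 0.4], [0, 0, 0.48], [0, 0, 0.55], [0, 0, 0.6], [0, 0, 0.6], [0, 0, 0.6]], twist=[0, 0, 0, 0, 0, 0, 0, 0, 0, 0])

```text
time_s: 14.5
tcp_pos: [636.6, 87.0, 244.9]
eef_rot: [[-0.885, 0.466, 0.0], [0.466, 0.885, -0.001], [-0.001, -0.001, -1.0]]
contact_force: [-1.6, -0.2, 9.1]
grip_width: 0.173
```

Emit:
play_rows(claw=[1, 1, 1, 1, 1, 1, 1, 1, 1, 1], dp=[[0, 0, 0.03], [0, 0, 0.06], [0, 0, 0.09], [0, 0, 0.12], [0, 0, 0.15], [0, 0, 0.15], [0, 0, 0.15], [0, 0, 0.15], [0, 0, 0.15], [0, 0, 0.15]], twist=[0, 0, 0, 0, 0, 0, 0, 0, 0, 0])

```text
time_s: 15.75
tcp_pos: [636.7, 87.0, 244.1]
eef_rot: [[-0.885, 0.466, 0.001], [0.466, 0.885, -0.001], [-0.001, -0.0, -1.0]]
contact_force: [-3.0, -1.1, 8.9]
grip_width: 0.174
```

Emit:
play_rows(claw=[1, 1, 1, 1, 1, 1, 1, 1, 1, 1], dp=[[0.02, 0, 0.04], [0.02, 0, 0.08], [0.02, 0, 0.12], [0.02, 0, 0.16], [0.02, 0, 0.2], [0.02, 0, 0.2], [0.02, 0, 0.2], [0.02, 0, 0.2], [0.02, 0, 0.2], [0.02, 0, 0.2]], twist=[0, 0, 0, 0, 0, 0, 0, 0, 0, 0])

```text
time_s: 17.0
tcp_pos: [636.9, 87.1, 243.4]
eef_rot: [[-0.885, 0.466, 0.002], [0.466, 0.885, -0.001], [-0.002, 0.0, -1.0]]
contact_force: [-2.2, -1.5, 11.4]
grip_width: 0.176
```

Run:
```python
from h import *
from go import go
go(636.4,87,242,152.2); print(robot.get_obs()['wrist_torque'])
```

```text
t 17.0 tcp [636.9  87.1 243.4] yaw 152.2 -> dp cm [ 0.04 -0.03  0.14] twist 0.0 down [ 2.4e-03 -7.0e-04 -1.0e+00] F [-2.2 -1.5 11.4] q [-0.12  0.68 -0.16  1.48  0.12  0.98  0.77] w 15.5
[-0.28128623  0.53328272 -0.02167236]
```

Emit:
play_rows(claw=[1, 1, 1, 1, 1, 1, 1, 1, 1, 1], dp=[[0.04, 0, 0.08], [0.04, 0, 0.16], [0.04, 0, 0.24], [0.04, 0, 0.3], [0.04, 0, 0.3], [0.04, 0, 0.3], [0.04, 0, 0.3], [0.04, 0, 0.3], [0.04, 0, 0.3], [0.04, 0, 0.3]], twist=[0, 0, 0, 0, 0, 0, 0, 0, 0, 0], newtons=55)

```text
time_s: 18.25
tcp_pos: [637.5, 87.2, 243.3]
eef_rot: [[-0.885, 0.466, 0.006], [0.466, 0.885, -0.001], [-0.005, 0.002, -1.0]]
contact_force: [-4.4, -1.2, 18.5]
grip_width: 0.175
```

Run:
```python
from h import *
from go import go
snap('side','side8');snap('wrist','w8'); snap('scene','scene8')
go(636.4,87,242,152.2); print(robot.get_obs()['wrist_torque'])
```

```text
t 18.4 tcp [637.5  87.1 243.3] yaw 152.2 -> dp cm [ 0.09 -0.07  0.13] twist -0.0 down [ 5.9e-03 -5.0e-04 -1.0e+00] F [-3.3 -2.  18.3] q [-0.13  0.68 -0.15  1.48  0.12  0.98  0.77] w 15.4
[-0.43398978  0.92899797 -0.0102861 ]
```

The tool is now solid at z 243.3 (home predicted at 243.5), and the force rose from 11 to 18 N without travel, so the key is fully home. Keeping it pressed, I'll turn clockwise.

Emit:
play_rows(claw=[1, 1, 1, 1, 1, 1, 1, 1, 1, 1], dp=[[0.06, -0.03, 0.25], [0.06, -0.03, 0.25], [0.06, -0.03, 0.25], [0.06, -0.03, 0.25], [0.06, -0.03, 0.25], [0.06, -0.03, 0.25], [0.06, -0.03, 0.25], [0.06, -0.03, 0.25], [0.06, -0.03, 0.25], [0.06, -0.03, 0.25]], twist=[3, 6, 9, 12, 15, 18, 21, 24, 24, 24], newtons=55)

```text
time_s: 19.65
tcp_pos: [637.8, 87.1, 243.3]
eef_rot: [[-0.618, 0.786, 0.009], [0.786, 0.618, -0.0], [-0.006, 0.007, -1.0]]
contact_force: [-2.9, -0.6, 16.2]
grip_width: 0.17
```

Run:
```python
from h import *
from go import go
go(636.6,87,241,128); print(robot.get_obs()['wrist_torque'])
```

```text
t 19.65 tcp [637.8  87.1 243.3] yaw 128.2 -> dp cm [ 0.06 -0.1   0.23] twist 0.2 down [ 9.2e-03 -2.0e-04 -1.0e+00] F [-2.9 -0.6 16.2] q [-0.19  0.68 -0.03  1.49  0.03  0.96  0.43] w 14.9
[-0.31147399  0.86601427  0.0490765 ]
```

Emit:
play_rows(claw=[1, 1, 1, 1, 1, 1, 1, 1, 1, 1], dp=[[0.06, -0.1, 0.2], [0.06, -0.1, 0.2], [0.06, -0.1, 0.2], [0.06, -0.1, 0.2], [0.06, -0.1, 0.2], [0.06, -0.1, 0.2], [0.06, -0.1, 0.2], [0.06, -0.1, 0.2], [0.06, -0.1, 0.2], [0.06, -0.1, 0.2]], twist=[3, 6, 9, 12, 15, 18, 20, 20, 20, 20])

```text
time_s: 20.9
tcp_pos: [637.5, 87.1, 243.4]
eef_rot: [[-0.312, 0.95, 0.012], [0.95, 0.312, 0.0], [-0.004, 0.011, -1.0]]
contact_force: [-3.0, 0.2, 14.6]
grip_width: 0.174
```

Run:
```python
from h import *
from go import go
go(636.6,87,241,108); print(robot.get_obs()['wrist_torque'])
```

```text
t 20.9 tcp [637.5  87.1 243.4] yaw 108.2 -> dp cm [ 0.02 -0.09  0.24] twist 0.2 down [ 1.200e-02  2.000e-04 -9.999e-01] F [-3.   0.2 14.6] q [-0.24  0.68  0.07  1.5  -0.05  0.95  0.15] w 15.3
[-0.19321069  0.75685679  0.04553236]
```

Emit:
play_rows(claw=[1, 1, 1, 1, 1, 1, 1, 1, 1, 1], dp=[[0.02, -0.1, 0.2], [0.02, -0.1, 0.2], [0.02, -0.1, 0.2], [0.02, -0.1, 0.2], [0.02, -0.1, 0.2], [0.02, -0.1, 0.2], [0.02, -0.1, 0.2], [0.02, -0.1, 0.2], [0.02, -0.1, 0.2], [0.02, -0.1, 0.2]], twist=[2, 4, 6, 8, 10, 12, 14, 14, 14, 14])

```text
time_s: 22.15
tcp_pos: [637.3, 86.9, 243.4]
eef_rot: [[-0.074, 0.997, 0.015], [0.997, 0.074, 0.001], [-0.001, 0.015, -1.0]]
contact_force: [-2.9, -1.4, 13.8]
grip_width: 0.174
```

Run:
```python
from h import *
from go import go
go(636.6,87,241,94.2); print(robot.get_obs()['wrist_torque'])
```

```text
t 22.15 tcp [637.3  86.9 243.4] yaw 94.2 -> dp cm [ 0.01 -0.08  0.24] twist 0.0 down [ 1.490e-02  5.000e-04 -9.999e-01] F [-2.9 -1.4 13.8] q [-0.28  0.68  0.14  1.5  -0.1   0.95 -0.04] w 15.3
[-0.2323399  0.755467   0.2101732]
```

Emit:
play_rows(claw=[1, 1, 1, 1, 1, 1, 1, 1, 1, 1], dp=[[0.02, -0.1, 0.2], [0.02, -0.1, 0.2], [0.02, -0.1, 0.2], [0.02, -0.1, 0.2], [0.02, -0.1, 0.2], [0.02, -0.1, 0.2], [0.02, -0.1, 0.2], [0.02, -0.1, 0.2], [0.02, -0.1, 0.2], [0.02, -0.1, 0.2]], twist=[1, 2, 3, 4, 4, 4, 4, 4, 4, 4], newtons=60)

```text
time_s: 23.4
tcp_pos: [637.3, 87.0, 243.4]
eef_rot: [[-0.006, 1.0, 0.018], [1.0, 0.006, 0.0], [0.0, 0.018, -1.0]]
contact_force: [-1.9, -2.1, 13.2]
grip_width: 0.174
```

Run:
```python
from h import *
from go import go
go(636.6,87,241,94.2); print(robot.get_obs()['wrist_torque'])
s=snap('side','side9');c=snap('wrist','w9');a=snap('scene','scene9')
q=proj(a,(636,87,220)).astype(int)
A=cv2.resize(a['color'][q[1]-30:q[1]+30,q[0]-40:q[0]+40],(400,300),interpolation=2)
q=proj(s,(636,87,220)).astype(int)
S=cv2.resize(s['color'][q[1]-30:q[1]+30,q[0]-40:q[0]+40],(400,300),interpolation=2)
W=c['color'][130:400,120:520]
cv2.imwrite('pics/v9.png',np.vstack([np.hstack([S,A]),np.hstack([W,load('w8')['color'][130:400,120:520]])])[:,:,::-1])
```

```text
t 23.4 tcp [637.3  87.  243.4] yaw 90.3 -> dp cm [-0.   -0.07  0.24] twist -3.9 down [ 1.780e-02  5.000e-04 -9.998e-01] F [-1.9 -2.1 13.2] q [-0.29  0.68  0.16  1.51 -0.12  0.94 -0.1 ] w 15.3
[-0.28127333  0.73774959  0.49766737]
```

View pics/v9.png

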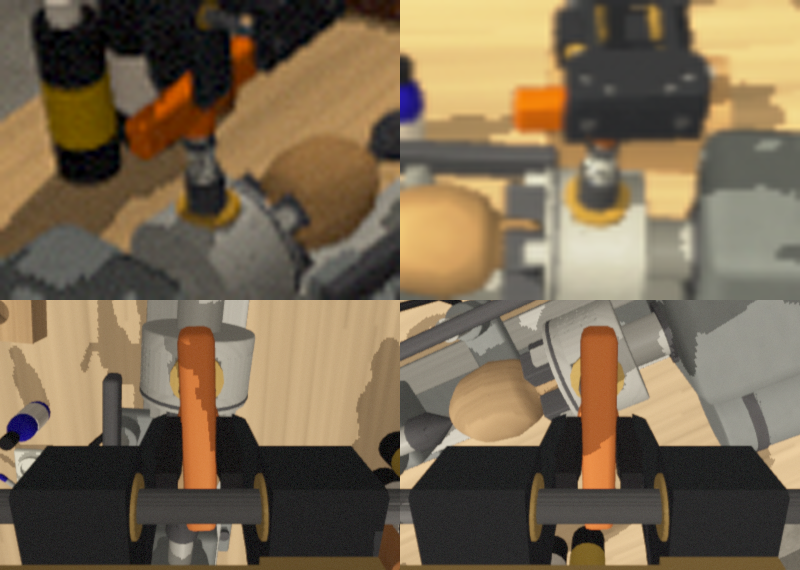

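The last view shows the sleeve seated on the ring, the key upright and held, and the bar turned about 2° in the pads by the tightening torque. Torque rose from 0.05 to 0.21 to 0.50 N m over the last steps, so the chuck is solid, and z is still 243.4 with about 13 N of push.

Run:
```python
from h import *
ob=robot.get_obs(); print(ob['time_s'],ob['tcp_pos'],ob['contact_force'],ob['wrist_torque'],ob['grip_width'])
print(workorder.hand_in())
```

```text
23.55 [637.25749622  87.05923309 243.37872118] [-2.89451607 -1.09727876 14.45388026] [-0.25720806  0.72355911  0.58476917] 0.17172767593841495
the job is handed in; nothing more can be done
None
```

I took the larger orange key from its stand, meshed it in the socket, pressed it home and turned it clockwise about 62° until the chuck was tight. I handed in at 23.6 s with the key still gripped.

- **Pressed home:** the tool stopped at z = 243.4 mm, where 243.5 was expected. It was still pushed down with about 14 N, over the 9 N spring.
- **Tight:** the turning torque rose from about 0.05 to 0.58 N m. The last 4° of wrist turn met solid resistance.
- **Small deviations:** the tool leans about 1° from vertical, because it drifted while pressing. The key's bar turned about 2° in the pads at the end. The commanded final pose wasn't fully reached because the stop held it back.
- **Not checked:** I did not re-measure the paints, can, egg and pot. No move went near them.

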